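# Unlock the counter cash box and hold the key turned

### The job

Slide the red key straight up out of the wooden key stand and push it down into the lock in the lid of the grey cash box until its collar sits on the brass lock plate; the pins are sticky, so it may need some wiggling. Then turn the key a quarter turn clockwise and finish still gripping it and holding it turned, because the lock springs back when let go. Leave the other keys, the stamp and the glue bottle where they are.

Things in the scene. Friction and masses are not known exactly. Their poses are not given: they have to be found in the camera images.
- red_key_bow (a point): Centre of the red plastic bow (grip) of the loose red key, 40 g. Key axes: z up along the key, y across the flat of bow and blade, x through their thickness. Bow 10 (x) x 32 (y) x 28 (z) mm. Below it on the z axis: round stem 8 mm across (14 to 26 mm below this point), round collar 14 mm across (26 to 30 mm below), shaft, blade. The same turned half round.
- red_key_tip (a point): The red key's rounded lower tip, 50 mm below the centre of the bow, 20 mm below the collar's underside. The flat blade, 4 (x) x 14 (y) mm, reaches from here to 12 mm above; from 12 to 20 mm above is a round shaft 4 mm across. At the start the key stands upright in one of the stand's three slots, collar on the stand's top, tip 20 mm deep, its y axis along the stand's y.
- stand_top (a point): Centre of the top face of the dark wooden key stand, 60 (x) x 170 (y) x 32 (z) mm, fixed to the desk; this point is 32 mm above the desk. Three slots at y = -55, 0 and 55 mm, each 5.5 (x) x 15.5 (y) mm, hold the red, the blue and the black key in any order.
- lock_mouth (a point): Centre of the keyway on top of the brass lock plate (60 x 60 mm), flush with the cash box's lid, 90 mm above the desk; z up. The keyway is 6 (x) x 17 (y) mm through a 5 mm plate: the blade enters with its y along the keyway's y, either way round. Only with the collar down on the plate (bow centre 30 mm above this point) is the blade clear below the plate and free to turn; do not turn before.
- lock_pins (a point): On the lock's axis, 12 mm below the plate's top, in the barrel (slot 6 x 16.6 mm); x as lock_mouth. Two sprung, rubbing flat pins, 10 mm (from +x) and 15 mm (from -x) below the plate's top, reach to 1 mm short of the axis. A blade pressed straight down may catch on them at 10 to 20 N; working it about 1 mm to and fro in x, pressing lightly (about 10 N), gets it past each.
- cash_box: The grey steel cash box, fixed, 220 (x) x 280 (y) x 90 (z) mm; origin at the centre of its underside. The lock is at x = -40 mm, y = 0 of the box, in the lid. A flat carry handle lies on the lid from x = 41 to 84 mm, y = -59 to 59 mm, 14 mm high.
- lock_barrel (a joint): Angle of the lock's barrel: 0 with its slot in line with the keyway, growing as it turns clockwise seen from above, 1.57 = a quarter turn, stop at 1.65. A spring turns it back to 0 (0.02 N m at the start, 0.07 N m at a quarter turn). The blade has about 0.15 rad of play either way in the barrel's slot, so the key must turn that much further than the barrel.
- blue_key_bow (a point): Centre of the bow of the blue key, same shape and axes as the red key; leave it in its slot.
- black_key_bow (a point): Centre of the bow of the black key, same shape and axes as the red key; leave it in its slot.
- stamp_mid (a point): Middle of a loose blue and white office stamp, 50 x 70 x 61 mm high, 30 mm above its foot; leave it.
- glue_mid (a point): Middle of a loose yellow glue bottle with a white cap, 32 mm across, 85 mm high; leave it.
Not all that is in view belongs to the job. Of the things like the part that bears red_key_bow, leave any that is white; of the rest the smaller one is meant.

How it is judged:
By the outcome, as a careful person would: the job done as asked, in the order asked, and still so for the second after the job is handed in, while the arm keeps its last pose, push and grip.
It also fails if it takes over 54 s, if anything falls off the work surface, if the arm or the gripper's body presses on something with over 40 N, if the wrist force passes 120 N, or if a joint passes its speed limit or range.

### The arm

A 6-joint arm with a two-finger parallel gripper is mounted at the origin on the work surface. World frame = base frame: x ahead of the robot, y to its left, z up, the work surface at z = 0. Lengths are in m, angles in rad, forces in N, time in s.
With the tool pointing down it reaches from about 0.275 to 0.825 m from the base axis. Payload 4.9 kg.
Tool frame: the origin (TCP) lies midway between the tips of the shut fingers; the grasp point (between the pads) lies 19 mm behind it (bot.grip_depth is the distance from the TCP to the grasp point, in m); y points along the fingers, x is the direction in which the jaws open and shut, and the axes are right-handed (so a half turn about y gives the same grasp; the last joint's range is limited). The gripper opens to 85 mm and grips with 20 to 120 N. Pads are 22 mm wide; open, the fingers measure 114 mm over their backs; the gripper's body (76 mm by 85 mm) begins 54 mm behind the grasp point. The pads swing forward as they close: fully open they stand 13 mm farther back than shut.
Start: joints at [1.146, 0.326, -0.193, 1.052, 0, 1.437], TCP at [0.158, 0.527, 0.231] pointing down, gripper open.
Joint ranges: [-2.65, 2.65], [-0.97, 1.79], [-1.3, 1.35], [-1.93, 2.1], [-1.47, 1.37], [-3.14, 3.14]. Speed limits (rad/s): [2.57, 2.57, 3.14, 3.14, 3.14, 3.14].

### API

Orientations are given as a unit quaternion [w, x, y, z].
In Python, from cell import bot gives the robot as it stands. Calls block until the motion is done:
- bot.move_pose(position, orientation): joint-space move of the TCP to a pose.
- bot.move_linear(position, speed=0.15, rotation=None, until_force=None): straight line of the TCP; rotation=None keeps the orientation; speed is the mean speed in m/s. With until_force (N) it stops when the force on the tool has changed by that much, and returns True; else False.
- bot.goto_joints(angles): joint-space move.
- bot.set_gripper(opening, grasp_force=None): opening from 0.0 (shut) to 1.0 (fully open); grasp_force is the grip in N (None keeps the last); returns when the fingers have stopped.
- bot.wait(seconds).
- bot.solve_ik(position, orientation): joint angles nearest the present ones, or None.
- bot.camera(name): name is "scene" or "side" or "wrist"; returns the picture (420x560x3 uint8, red, green, blue); there is no depth.
- bot.calibration(name): a dict with "mtx" (3x3 intrinsics, pixels), "extrinsics" (4x4, takes a point from world to camera coordinates); the wrist camera has in their place "hand_eye" (4x4, takes a point from camera to tool coordinates, whose origin is the TCP and whose axes are the tool frame's). Camera axes: x right, y down, z forward; pixel columns grow to the right and rows downward; lengths in m; the calibration is good to about 2 mm. A picture is of the moment at which its call begins: read the wrist's pose just before it. calibration takes no time and is no camera call.
A pose or a line that the arm cannot do raises bot.PlanningError and nothing moves.
- bot.close_job(): hands the job in, once; it reports no verdict.
Trained networks look in the newest picture that a camera, given by its name, has taken for a name from the list of things; names that differ only in an ending like _2 or _b are one class to them, and where a whole thing is asked for, a point or a joint stands for the part that bears it (a point fixed in the world has none). Each returns a list of dicts, best first, with "confidence" (0 to 1); they miss things now and then, are a little off and sometimes report something else, mostly with a low value. They report only what shows in the picture. A call takes as long as a camera call. They do not tell look-alikes from the thing itself.
- bot.search_frame(camera, thing): "bbox" ([left, top, width, height] in pixels, round what is visible of it).
Readings, each from a call of its own:
- bot.read_clock(): time.
- bot.read_joint_positions(): joint angles.
- bot.read_joint_vel(): joint speeds.
- bot.read_joint_efforts(): joint torques, N m.
- bot.read_position(): TCP position.
- bot.read_tool_rot(): TCP orientation.
- bot.read_ft_force(): force on the tool from outside, world axes, zero at the start.
- bot.read_moment(): the same for the moment, N m.
- bot.read_gripper_width(): opening from 0.0 (shut) to 1.0 (fully open).
Only numpy, scipy, OpenCV 4.12 (cv2) and the standard library are available. Lean on these libraries where they do the work, as an engineer would, in place of code of your own. Each camera call takes 0.05 s, during which the arm holds its last target.

## Working session

There is one attempt and no reset: what is moved stays moved. The work goes in short steps, each a Python script; the robot and the scene stay as the last script left them, time stands still between calls to the robot, and variables do not carry over. Pictures are saved under pics/ and viewed, and the job is handed in when it is done.

```bash
mkdir -p pics; ls
python3 - <<'E'
from cell import bot
import cv2
for c in ("scene","side","wrist"):
    im=bot.camera(c); cv2.imwrite(f"pics/{c}0.png",im[:,:,::-1])
    for t in ("red_key_bow","blue_key_bow","black_key_bow","stand_top","lock_mouth","cash_box","stamp_mid","glue_mid"):
        r=bot.search_frame(c,t); print(c,t,[( [int(v) for v in d["bbox"]],round(d["confidence"],2)) for d in r][:4])
print(bot.read_clock(), bot.read_position(), bot.read_tool_rot())
for c in ("scene","side","wrist"): print(bot.calibration(c))
E
```

```text
pics
scene red_key_bow [([193, 210, 8, 36], 0.76), ([202, 177, 15, 18], 0.6), ([225, 145, 11, 22], 0.44)]
scene blue_key_bow [([178, 185, 17, 14], 0.69)]
scene black_key_bow [([229, 174, 14, 20], 0.49)]
scene stand_top [([177, 182, 73, 30], 0.92)]
scene lock_mouth [([333, 195, 165, 111], 0.84)]
scene cash_box [([335, 191, 162, 116], 0.92)]
scene stamp_mid [([295, 139, 27, 32], 0.61)]
scene glue_mid [([236, 283, 11, 31], 0.85)]
side red_key_bow [([391, 257, 21, 40], 0.68), ([284, 350, 24, 23], 0.68), ([344, 303, 21, 27], 0.61)]
side blue_key_bow [([380, 320, 17, 22], 0.61)]
side black_key_bow [([314, 290, 17, 22], 0.84)]
side stand_top [([298, 291, 112, 78], 0.67)]
side lock_mouth [([315, 293, 13, 22], 0.73)]
side cash_box [([128, 91, 179, 149], 0.76)]
side stamp_mid [([174, 288, 51, 53], 0.85)]
side glue_mid [([380, 181, 19, 40], 0.87)]
wrist red_key_bow []
wrist blue_key_bow []
wrist black_key_bow []
wrist stand_top []
wrist lock_mouth []
wrist cash_box []
wrist stamp_mid []
wrist glue_mid []
1.35 [0.15770881 0.52691981 0.23125847] [-0.56715985  0.56717823  0.42227926 -0.42227808]
{
[... 661 characters left out ...]
      [-0.52298301, -0.5373575 , -0.66161597,  0.35275332],
       [ 0.45756645,  0.47789651, -0.7498319 ,  0.76112479],
       [ 0.        ,  0.        ,  0.        ,  1.        ]])}
{'mtx': array([[334.59798596,   0.        , 278.22093941],
       [  0.        , 334.59798596, 213.95583726],
       [  0.        ,   0.        ,   1.        ]]), 'hand_eye': array([[ 9.99999514e-01, -2.83214680e-04, -9.44592804e-04,
        -4.29843754e-05],
       [ 8.10683798e-04, -3.09286801e-01,  9.50968463e-01,
        -1.42860259e-01],
       [-5.61478316e-04, -9.50968766e-01, -3.09286421e-01,
         7.92220112e-02],
       [ 0.00000000e+00,  0.00000000e+00,  0.00000000e+00,
         1.00000000e+00]])}
```

View images.

View pics/scene0.png

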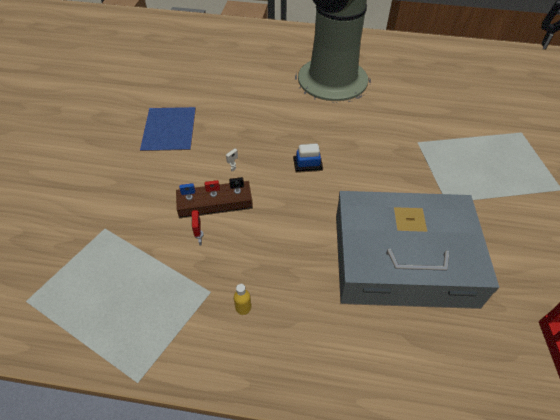

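View pics/side0.png

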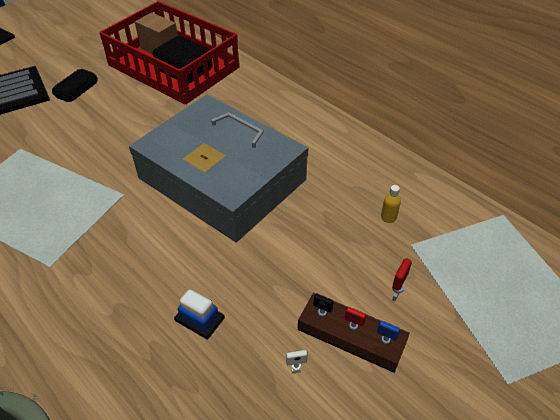

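View pics/wrist0.png

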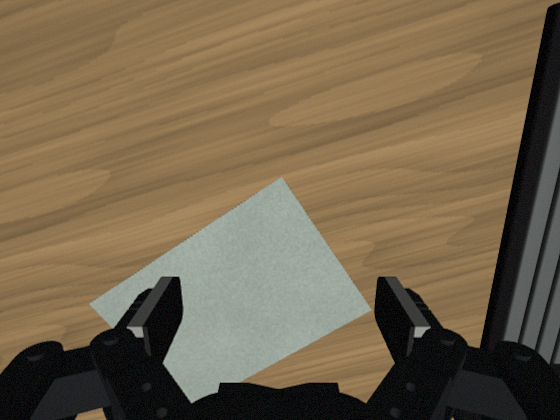

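```bash
cat > h.py <<'E'
from cell import bot
import numpy as np, cv2
from scipy.spatial.transform import Rotation as R
def quat(a):
    M=np.array([[np.cos(a),0,-np.sin(a)],[np.sin(a),0,np.cos(a)],[0,-1,0]])
    x,y,z,w=R.from_matrix(M).as_quat(); return np.array([w,x,y,z])
def cam(c,pose=None):
    k=bot.calibration(c)
    if c!="wrist": return k["mtx"],np.array(k["extrinsics"])
    p,q=pose; T=np.eye(4); T[:3,:3]=R.from_quat([q[1],q[2],q[3],q[0]]).as_matrix(); T[:3,3]=p
    return k["mtx"],np.linalg.inv(T@k["hand_eye"])
def ray(uv,z,ke):
    K,E=ke; d=E[:3,:3].T@np.linalg.solve(K,[uv[0],uv[1],1]); o=-E[:3,:3].T@E[:3,3]
    return o+d*(z-o[2])/d[2]
def proj(P,ke):
    K,E=ke; p=K@(E[:3,:3]@np.array(P)+E[:3,3]); return p[:2]/p[2]
E
python3 - <<'E'
from h import *
S,D=cam("scene"),cam("side")
print("red",ray((211,185),.062,S),ray((355,315),.062,D))
print("lock",ray((410,219),.09,S),ray((204,157),.09,D))
# stand top corners
for uv in [(177,193),(249,186)]: print(ray(uv,.032,S))
print("blue",ray((187,188),.062,S),ray((388,329),.062,D)); print("black",ray((237,183),.062,S),ray((323,302),.062,D))
print("stamp",ray((309,158),.03,S),"glue",ray((243,299),.04,S))
print("box top corners",[ray(u,.09,S).round(3) for u in [(339,194),(474,196),(485,288),(341,285)]])
E
```

```text
red [ 0.53423349 -0.23383664  0.062     ] [ 0.53599414 -0.2299298   0.062     ]
lock [0.58171079 0.19940242 0.09      ] [0.5793819  0.19896439 0.09      ]
[ 0.5454861  -0.31457102  0.032     ]
[ 0.49766836 -0.1560775   0.032     ]
blue [ 0.55156727 -0.28415177  0.062     ] [ 0.55365764 -0.28173461  0.062     ]
black [ 0.51888377 -0.17773877  0.062     ] [ 0.51738398 -0.17841527  0.062     ]
stamp [ 0.38140244 -0.02872817  0.03      ] glue [ 0.78680126 -0.10801955  0.04      ]
box top corners [array([0.538, 0.051, 0.09 ]), array([0.497, 0.337, 0.09 ]), array([0.72 , 0.331, 0.09 ]), array([0.756, 0.071, 0.09 ])]
```

Run:
```python
from h import *
q=bot.read_tool_rot(); M=R.from_quat([q[1],q[2],q[3],q[0]]).as_matrix(); print(M.round(2))
for b in (0,np.pi):
    for n,p,a in [("red",(.535,-.232,.16),.31),("redlow",(.535,-.232,.043),.31),("lock",(.58,.199,.2),.14),("locklow",(.58,.199,.1),.14),("turn",(.58,.199,.1),.14-.9),("turn",(.58,.199,.1),.14-1.8)]:
        s=bot.solve_ik(np.array(p),quat(a+b)); print(b,n,None if s is None else np.round(s,2))
```

```text
[[ 0.29  0.   -0.96]
 [ 0.96 -0.    0.29]
 [-0.   -1.   -0.  ]]
0 red [-0.54  0.44 -0.21  0.92  0.    0.73]
0 redlow [-0.54  0.57 -0.33  0.66  0.    0.73]
0 lock [ 0.21  0.46 -0.07  1.04  0.    1.64]
0 locklow [ 0.21  0.55 -0.2   0.82  0.    1.64]
0 turn [ 0.21  0.55 -0.2   0.82  0.    2.54]
0 turn [ 0.21  0.55 -0.2   0.82  0.   -2.84]
3.141592653589793 red [-0.54  0.44 -0.21  0.92  0.   -2.42]
3.141592653589793 redlow [-0.54  0.57 -0.33  0.66  0.   -2.42]
3.141592653589793 lock [ 0.21  0.46 -0.07  1.04  0.   -1.5 ]
3.141592653589793 locklow [ 0.21  0.55 -0.2   0.82  0.   -1.5 ]
3.141592653589793 turn [ 0.21  0.55 -0.2   0.82  0.   -0.6 ]
3.141592653589793 turn [ 0.21  0.55 -0.2   0.82  0.    0.3 ]
```

Run:
```python
from h import *
import json
out={}
for n,p,a in [("lock",(.58,.199,.2),.14),("red",(.535,-.232,.165),.31)]:
    bot.move_pose(np.array(p),quat(a+np.pi)); bot.wait(.2)
    P=bot.read_position();Q=bot.read_tool_rot(); im=bot.camera("wrist")
    cv2.imwrite(f"pics/w_{n}1.png",im[:,:,::-1]); out[n]=[list(map(float,P)),list(map(float,Q))]
    for t in ("red_key_bow","lock_mouth"): print(n,t,[(np.round(d["bbox"]).tolist(),round(d["confidence"],2)) for d in bot.search_frame("wrist",t)])
    print(P,bot.read_joint_positions().round(3),bot.read_clock())
json.dump(out,open("poses.json","w"))
```

```text
lock red_key_bow []
lock lock_mouth [([54.0, 4.0, 336.0, 357.0], 0.85)]
[0.57983866 0.19941934 0.20006914] [ 0.211  0.464 -0.066  1.041  0.    -1.501] 4.1833
red red_key_bow [([90.0, 145.0, 84.0, 39.0], 0.86), ([271.0, 190.0, 17.0, 47.0], 0.84), ([376.0, 241.0, 42.0, 48.0], 0.66)]
red lock_mouth [([72.0, 407.0, 34.0, 13.0], 0.66)]
[ 0.53542557 -0.23109681  0.16505863] [-0.535  0.437 -0.203  0.931  0.    -2.416] 6.1333
```

View pics/w_lock1.png

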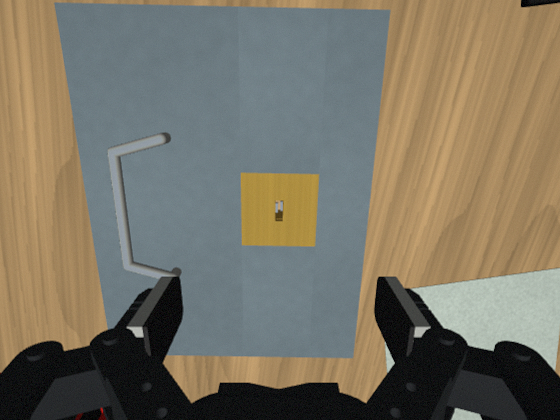

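View pics/w_red1.png

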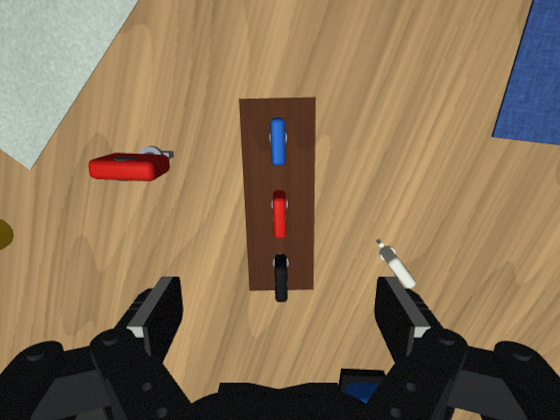

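Run:
```python
from h import *
import json
po=json.load(open("poses.json"))
im=cv2.imread("pics/w_lock1.png"); ke=cam("wrist",po["lock"])
hsv=cv2.cvtColor(im,cv2.COLOR_BGR2HSV)
sub=hsv[165:255,230:330]; 
m=cv2.inRange(sub,(18,150,100),(32,255,255))
c=max(cv2.findContours(m,cv2.RETR_EXTERNAL,cv2.CHAIN_APPROX_NONE)[0],key=cv2.contourArea)
W=np.array([ray(p[0]+[230,165],.09,ke)[:2] for p in c])
r=cv2.minAreaRect((W*1000).astype(np.float32)); print("plate",r)
full=np.zeros_like(m); cv2.drawContours(full,[c],-1,255,-1); hole=cv2.bitwise_and(cv2.erode(full,np.ones((7,7))),~m)
ys,xs=np.nonzero(hole); print("hole px",xs.min()+230,xs.max()+230,ys.min()+165,ys.max()+165,len(xs))
cc=np.c_[xs,ys]+[230,165]
W=np.array([ray(p,.09,ke)[:2] for p in cc]); print("hole mm",cv2.minAreaRect((W*1000).astype(np.float32)),W.mean(0))
cv2.imwrite("pics/lockzoom.png",cv2.resize(im[160:260,220:340],None,fx=6,fy=6,interpolation=cv2.INTER_NEAREST)[:600,:720])
im=cv2.imread("pics/w_red1.png"); ke=cam("wrist",po["red"]); hsv=cv2.cvtColor(im,cv2.COLOR_BGR2HSV)
def rect(m,off,z,n):
    c=max(cv2.findContours(m,cv2.RETR_EXTERNAL,cv2.CHAIN_APPROX_NONE)[0],key=cv2.contourArea)
    W=np.array([ray(p[0]+off,z,ke)[:2] for p in c]); print(n,cv2.boundingRect(c),cv2.minAreaRect((W*1000).astype(np.float32)))
rect(cv2.inRange(hsv[180:250,255:305],(0,150,60),(8,255,255)),[255,180],.076,"red")
rect(cv2.inRange(hsv[110:175,255:305],(100,150,60),(125,255,255)),[255,110],.076,"blue")
rect(cv2.inRange(hsv[240:310,255:305],(0,0,0),(180,255,38)),[255,240],.076,"black")
cv2.imwrite("pics/redzoom.png",cv2.resize(im[90:310,225:335],None,fx=2.7,fy=2.7,interpolation=cv2.INTER_NEAREST))
```

```text
plate ((579.6025390625, 199.0540771484375), (58.877262115478516, 58.79618835449219), 6.962080478668213)
hole px 275 295 200 220 141
hole mm ((574.62060546875, 198.1330108642578), (15.767311096191406, 16.584972381591797), 7.854609966278076) [0.57977622 0.19769796]
red (17, 9, 15, 50) ((536.0961303710938, -235.1290740966797), (10.168912887573242, 37.52561569213867), 18.228618621826172)
blue (15, 8, 15, 47) ((553.270263671875, -284.1812744140625), (9.382620811462402, 30.772533416748047), 18.12355613708496)
black (20, 14, 12, 47) ((519.18603515625, -186.1853485107422), (8.666091918945312, 39.99209976196289), 18.22846794128418)
```

View pics/lockzoom.png

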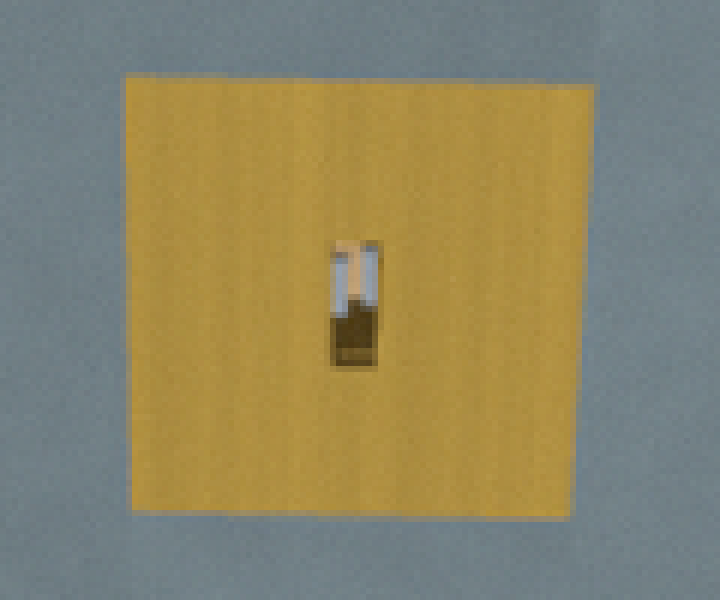

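View pics/redzoom.png

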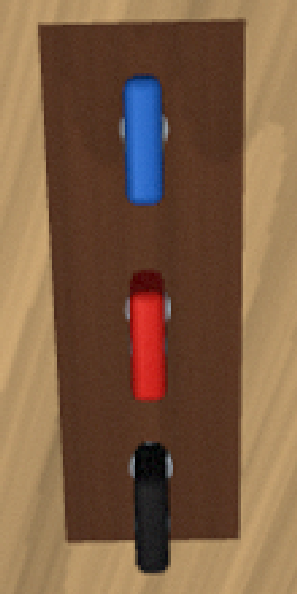

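Run:
```python
from h import *
import json
from scipy.optimize import least_squares
po=json.load(open("poses.json")); ke=cam("wrist",po["red"])
def bb(x,y,z,a,L=.032,H=.028):
    c,s=np.cos(a),np.sin(a); pts=[]
    for dx in (-.005,.005):
        for dy in (-L/2,L/2):
            for dz in (-H/2,H/2):
                # rounded ends (in y): skip corner softening
                pts.append(proj((x+c*dx-s*dy,y+s*dx+c*dy,z+dz),ke))
    p=np.array(pts); return np.r_[p.min(0),p.max(0)]
for n,b in [("red",(255+17,180+9,15,50)),("blue",(255+15,110+8,15,47)),("black",(255+20,240+14,12,47))]:
    t=np.array([b[0]-.5,b[1]-.5,b[0]+b[2]-.5,b[1]+b[3]-.5])
    r=least_squares(lambda v:bb(v[0],v[1],.062,.317)-t,[.535,-.232]); print(n,r.x.round(4),r.fun.round(1))
ke2=cam("wrist",po["lock"])
print("hole",ray((278.7,210.2),.09,ke2))
im=cv2.imread("pics/w_lock1.png")
# plate edges subpixel: corners
g=cv2.cvtColor(im,cv2.COLOR_BGR2HSV)[:,:,1]
c=np.array([[241,173],[319,174],[316,247],[242,246]],np.float32).reshape(-1,1,2)
cv2.cornerSubPix(g,c,(5,5),(-1,-1),(3,50,.01)); print(c.reshape(-1,2))
w=np.array([ray(p,.09,ke2)[:2] for p in c.reshape(-1,2)]); print(w.round(4),w.mean(0))
for i in range(4):
    d=w[(i+1)%4]-w[i]; print(np.linalg.norm(d),np.degrees(np.arctan2(d[1],d[0]))%90)
# box outline rows: corners
for u in [(57,4),(389,10),(352,357)]: print(ray(u,.09,ke2))
# what pixel is grasp point
k=bot.calibration("wrist"); Ei=np.linalg.inv(k["hand_eye"])
for y in (-.033,-.019,0,.012,.031):
    p=k["mtx"]@(Ei[:3,:3]@[0,y,0]+Ei[:3,3]); print(y,p[:2]/p[2])
```

```text
red [ 0.535  -0.2319] [ 0.5 -0.3 -0.5  0.3]
blue [ 0.5531 -0.2838] [-0.  -1.1  0.   1.1]
black [ 0.5171 -0.1801] [-0.5 -2.2  0.5  2.2]
hole [0.57951732 0.19889477 0.09      ]
[[240.64378 172.37843]
 [318.21475 173.94801]
 [314.081   245.5495 ]
 [241.59802 244.26347]]
[[0.6125 0.173 ]
 [0.5537 0.1659]
 [0.5466 0.2249]
 [0.6055 0.232 ]] [0.5795624  0.19896209]
0.05930189670421129 6.854202587703355
0.05938007926812216 6.861766219551853
0.059368807450265106 6.927866443830769
0.05945643712607374 6.797324583118751
[0.74449232 0.07812506 0.09      ]
[0.52651865 0.05092316 0.09      ]
[0.49276989 0.32976571 0.09      ]
-0.033 [278.11825755 321.67987873]
-0.019 [278.1320703  301.45434508]
0 [278.14714349 279.38319962]
0.012 [278.15502782 267.83844635]
0.031 [278.16557093 252.40053827]
```

Run:
```python
from h import *
q=quat(.32+np.pi)
bot.set_gripper(.5,80)
bot.move_linear(np.array([.535,-.2319,.09]),speed=.12,rotation=q)
print(bot.move_linear(np.array([.535,-.2319,.043]),speed=.06,until_force=8), bot.read_position())
print(bot.set_gripper(0,80),bot.read_gripper_width(),bot.read_ft_force())
bot.wait(.1); print(bot.move_linear(np.array([.535,-.2319,.085]),speed=.06,until_force=15))
print(bot.read_position(),bot.read_ft_force(),bot.read_gripper_width(),bot.read_clock())
P=bot.read_position();Q=bot.read_tool_rot();im=bot.camera("wrist");cv2.imwrite("pics/w_grasp.png",im[:,:,::-1])
im=bot.camera("side");cv2.imwrite("pics/s_grasp.png",im[:,:,::-1])
```

```text
False [ 0.53525702 -0.23204338  0.04321668]
False 0.10432868367867751 [0.10051773 0.2519645  3.4501313 ]
False
[ 0.53479339 -0.23175951  0.08482509] [-0.97845049 -0.35403832  0.58710179] 0.1060789200721945 9.675
```

View pics/w_grasp.png

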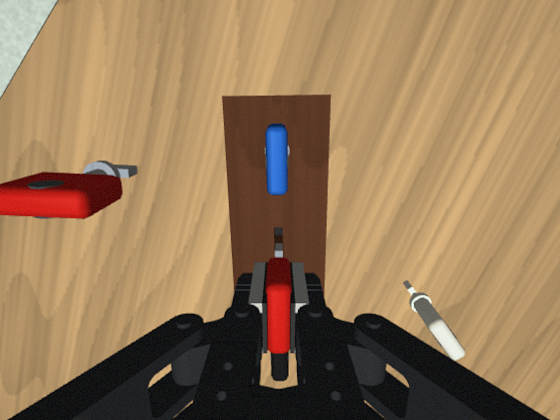

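View pics/s_grasp.png

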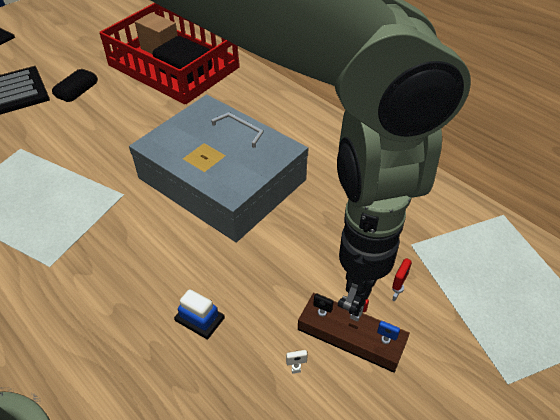

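Run:
```python
from h import *
k=bot.calibration("wrist"); Ei=np.linalg.inv(k["hand_eye"])
f=lambda x,y,z:(lambda p:(p[:2]/p[2]).round(1))(k["mtx"]@(Ei[:3,:3]@[x,y,z]+Ei[:3,3]))
for n,y,z in [("tip+z",.031,.007),("blade top+z",.019,.007),("tip c",.031,0),("bow bottom +z",-.005,.016),("bow top +z",-.033,.016),("bow top -z",-.033,-.016)]: print(n,[f(0,y,z+d) for d in (-.002,0,.002)])
im=cv2.imread("pics/w_grasp.png"); cv2.imwrite("pics/gz.png",cv2.resize(im[215:400,210:350],None,fx=3.2,fy=3.2,interpolation=cv2.INTER_NEAREST))
```

```text
tip+z [array([278.2, 244.3]), array([278.2, 241. ]), array([278.2, 237.6])]
blade top+z [array([278.2, 253.2]), array([278.1, 249.7]), array([278.1, 246.2])]
tip c [array([278.2, 255.6]), array([278.2, 252.4]), array([278.2, 249.2])]
bow bottom +z [array([278.1, 257.2]), array([278.1, 253.2]), array([278.1, 249.1])]
bow top +z [array([278.1, 289.6]), array([278.1, 284.9]), array([278.1, 280. ])]
bow top -z [array([278.1, 359.9]), array([278.1, 355.8]), array([278.1, 351.7])]
```

View pics/gz.png

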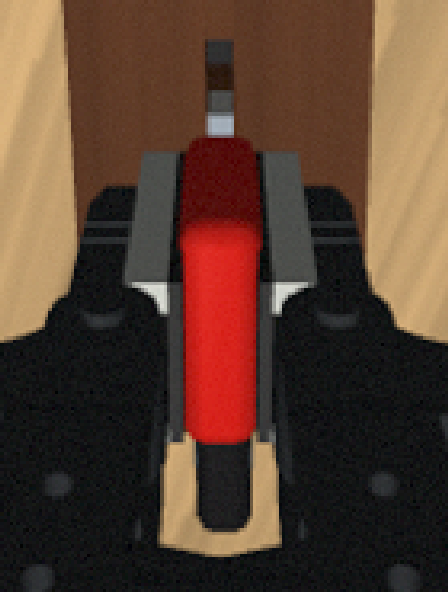

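Run:
```python
from h import *
q=quat(.12+np.pi)
bot.move_linear(np.array([.535,-.2319,.16]),speed=.15)
bot.move_linear(np.array([.5795,.1989,.16]),speed=.2,rotation=q)
bot.move_linear(np.array([.5795,.1989,.126]),speed=.06); bot.wait(.2)
print(bot.read_position(),bot.read_ft_force(),bot.read_moment(),bot.read_gripper_width(),bot.read_clock(),bot.read_joint_positions().round(2))
for c in("wrist","side"):
    im=bot.camera(c);cv2.imwrite(f"pics/{c}_pre.png",im[:,:,::-1])
    if c=="wrist": cv2.imwrite("pics/prez.png",cv2.resize(im[190:330,210:350,::-1],None,fx=4,fy=4,interpolation=cv2.INTER_NEAREST))
```

```text
[0.57985575 0.19900512 0.12649093] [ 0.71398824  0.29933785 -0.1686597 ] [-0.01603873 -0.00181744 -0.01342892] 0.10484961855882895 13.6583 [ 0.21  0.52 -0.17  0.88 -0.   -1.48]
```

View pics/prez.png

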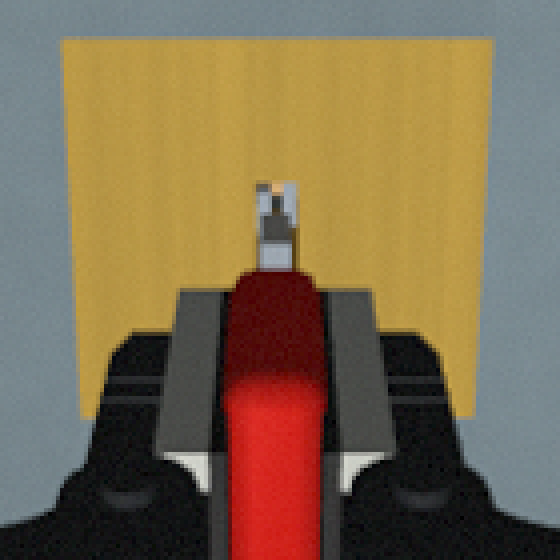

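View pics/side_pre.png

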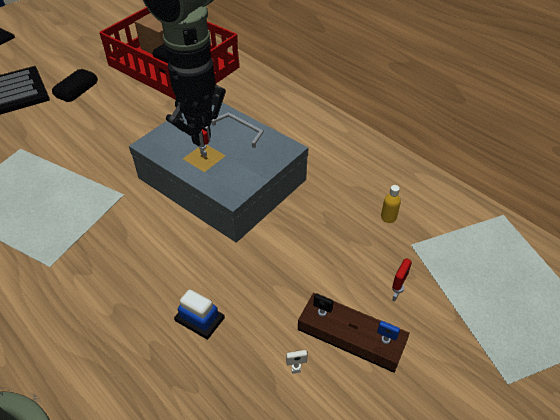

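Run:
```python
from h import *
x,y=.5791,.1989
bot.move_linear(np.array([x,y,.124]),speed=.05)
h=bot.move_linear(np.array([x,y,.113]),speed=.02,until_force=7)
print(h,bot.read_position(),bot.read_ft_force(),bot.read_moment(),bot.read_gripper_width(),bot.read_clock())
im=bot.camera("wrist")
cv2.imwrite("pics/ins1.png",cv2.resize(im[190:330,210:350,::-1],None,fx=4,fy=4,interpolation=cv2.INTER_NEAREST))
```

```text
False [0.57911846 0.19891522 0.11297519] [-0.3906105  -0.3373215  -0.68957118] [0.03784359 0.01394851 0.01745325] 0.10052180894478295 14.7083
```

View pics/ins1.png

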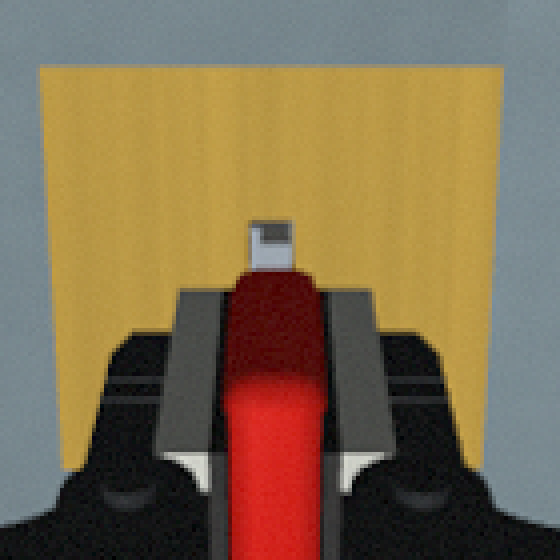

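```bash
cat > ins.py <<'E'
from h import *
ex=np.array([np.cos(.12),np.sin(.12),0]); c0=np.array([.57955,.19895,0])
def P(dx,z): return c0+ex*dx+np.array([0,0,z])
def st(): 
    f=bot.read_ft_force(); p=bot.read_position(); return p,f
E
python3 - <<'E'
from ins import *
bot.move_linear(P(0,.113),speed=.02)
print(*st())
h=bot.move_linear(P(0,.102),speed=.015,until_force=8)
p,f=st(); print(h,p,f,bot.read_moment(),bot.read_clock())
z=p[2]
for i in range(6):
    zc=z-.0012
    for dx in (-.001,.001):
        bot.move_linear(P(dx,zc),speed=.02,until_force=25)
        p,f=st(); print(i,dx,round(zc,4),p.round(4),f.round(1))
    z=min(z,p[2])
    if p[2]<.1025: break
print(bot.read_clock(),bot.read_gripper_width())
E
```

```text
[0.57962038 0.19897896 0.11315338] [0.19992416 0.5796444  0.19594855]
True [0.5788304  0.19890806 0.11138263] [-0.93506771  0.48091948 -0.14472995] [-0.03985476  0.19097488 -0.02149745] 15.325
0 -0.001 0.1102 [0.5786 0.1989 0.1101] [0.4 0.8 1.1]
0 0.001 0.1102 [0.5794 0.1989 0.1098] [-4.7 -1.6  3.1]
1 -0.001 0.1086 [0.5791 0.1988 0.1085] [-0.2  0.  -0.7]
1 0.001 0.1086 [0.5799 0.199  0.1084] [-3.9 -0.4  1.9]
2 -0.001 0.1072 [0.5796 0.1989 0.1075] [ 0.7 -0.3  1. ]
2 0.001 0.1072 [0.5803 0.1991 0.1072] [-3.4 -0.5  4.2]
3 -0.001 0.106 [0.58   0.199  0.1067] [ 1.2 -0.2  4.1]
3 0.001 0.106 [0.5805 0.1991 0.1059] [-0.4 -0.6  4.1]
4 -0.001 0.1047 [0.58  0.199 0.105] [4.2 0.9 0.7]
4 0.001 0.1047 [0.5803 0.1991 0.1046] [ 1.5 -0.5  1.9]
5 -0.001 0.1034 [0.5795 0.1989 0.1036] [4.9 1.1 0.9]
5 0.001 0.1034 [0.5798 0.1989 0.1028] [1.  1.2 1. ]
18.4333 0.10029082854955727
```

Run:
```python
from ins import *
h=bot.move_linear(P(0,.0985),speed=.01,until_force=15)
p,f=st(); print(h,p,f,bot.read_moment(),bot.read_clock(),bot.read_gripper_width())
im=bot.camera("wrist"); cv2.imwrite("pics/ins2.png",cv2.resize(im[190:390,210:350,::-1],None,fx=3,fy=3,interpolation=cv2.INTER_NEAREST))
im=bot.camera("side"); cv2.imwrite("pics/ins2s.png",cv2.resize(im[110:180,160:250,::-1],None,fx=7,fy=7,interpolation=cv2.INTER_CUBIC))
```

```text
True [0.57980585 0.19896203 0.10152782] [-1.39783544 -0.28851537  4.16530682] [-0.08365619  0.148665    0.00220685] 18.8083 0.10306943080449453
```

View pics/ins2.png

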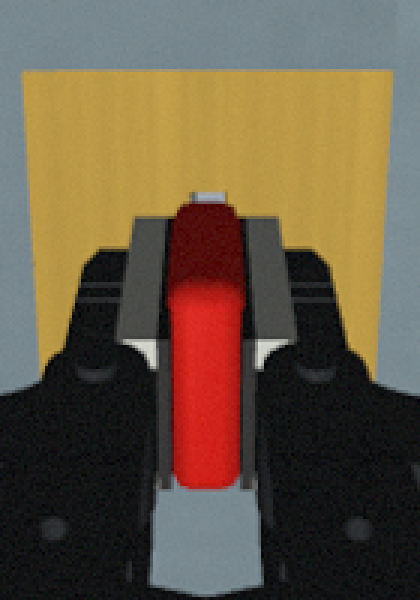

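View pics/ins2s.png

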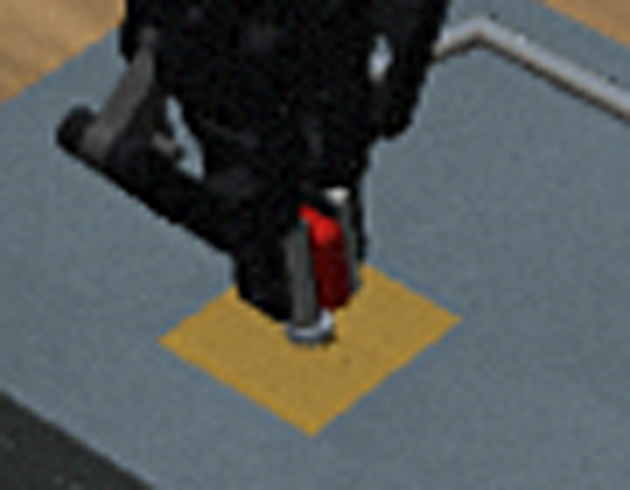

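Run:
```python
from ins import *
for z in (.1010,.1003,.0998):
    h=bot.move_linear(P(0,z),speed=.01,until_force=30); bot.wait(.15)
    p,f=st(); print(z,h,p.round(5),f.round(2),bot.read_clock(),bot.read_gripper_width())
```

```text
0.101 False [0.57976 0.19897 0.10155] [0.13 0.66 5.  ] 19.3083 0.1001536218766139
0.1003 False [0.57982 0.19899 0.10149] [-0.5  -0.88  9.49] 19.7083 0.10338574746737149
0.0998 False [0.5798  0.19897 0.10143] [-2.36 -0.58 12.81] 20.1083 0.10316453640641601
```

Run:
```python
from ins import *
for dx in (-.001,.001,-.001,.001,0):
    bot.move_linear(P(dx,.0998),speed=.02,until_force=25); p,f=st(); print(dx,p.round(5),f.round(2))
im=bot.camera("wrist"); cv2.imwrite("pics/ins3.png",cv2.resize(im[190:390,210:350,::-1],None,fx=3,fy=3,interpolation=cv2.INTER_NEAREST))
im=bot.camera("scene"); cv2.imwrite("pics/ins3s.png",cv2.resize(im[170:270,350:470,::-1],None,fx=6,fy=6,interpolation=cv2.INTER_CUBIC))
print(bot.read_clock())
```

```text
-0.001 [0.5797  0.19898 0.10143] [-0.63 -0.49 11.13]
0.001 [0.57995 0.199   0.10144] [-4.5  -0.16 14.16]
-0.001 [0.57969 0.19896 0.10147] [ 0.5  -0.15  9.73]
0.001 [0.57987 0.19896 0.1014 ] [-4.46 -0.84 14.  ]
0 [0.57978 0.19899 0.10146] [-2.06 -0.6  12.34]
21.4583
```

View pics/ins3s.png

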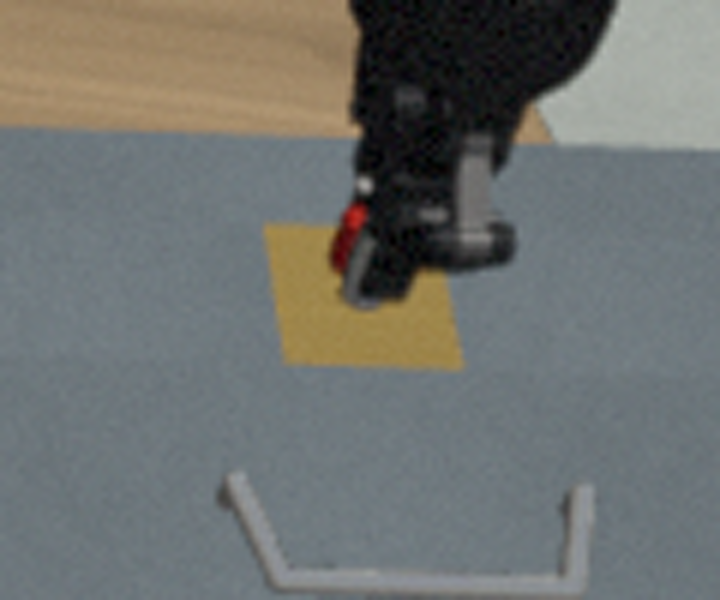

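View pics/ins3.png

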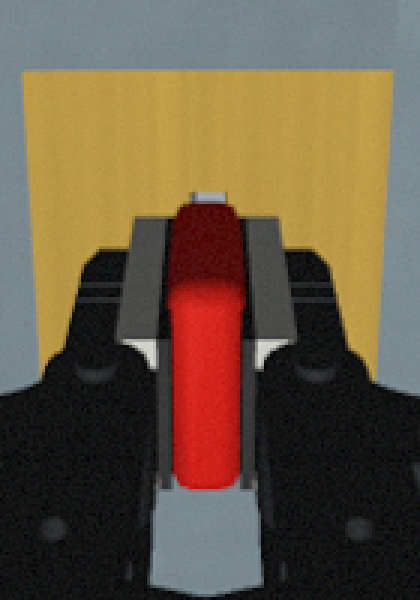

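Run:
```python
from ins import *
def yaw():
    q=bot.read_tool_rot(); M=R.from_quat([q[1],q[2],q[3],q[0]]).as_matrix(); return np.arctan2(M[1,0],M[0,0])
bot.move_linear(P(0,.1003),speed=.01)
for t in (.1,.2,.35,.5):
    bot.move_linear(P(0,.1003),speed=.02,rotation=quat(.12+np.pi-t))
    p,f=st(); d=(.12+np.pi-yaw()+np.pi)%(2*np.pi)-np.pi
    print(t,round(d,3),p.round(4),f.round(1),bot.read_moment().round(3),bot.read_clock())
```

```text
0.1 0.1 [0.58   0.199  0.1015] [-0.8 -0.9  8.2] [-0.123  0.184 -0.015] 21.9583
0.2 0.2 [0.5799 0.199  0.1015] [-1.5 -0.2  8.6] [-0.136  0.216 -0.01 ] 22.2083
0.35 0.35 [0.5798 0.199  0.1015] [-1.5 -1.1  8.8] [-0.164  0.234 -0.043] 22.5083
0.5 0.5 [0.5797 0.199  0.1015] [-0.7 -1.2  9.8] [-0.162  0.263  0.028] 22.8083
```

Run:
```python
from ins import *
def yaw():
    q=bot.read_tool_rot(); M=R.from_quat([q[1],q[2],q[3],q[0]]).as_matrix(); return np.arctan2(M[1,0],M[0,0])
for t in (.7,.9,1.1,1.3,1.5,1.65,1.72,1.76):
    bot.move_linear(P(0,.1003),speed=.02,rotation=quat(.12+np.pi-t))
    p,f=st(); d=(.12+np.pi-yaw()+np.pi)%(2*np.pi)-np.pi
    print(t,round(d,3),p.round(4),f.round(1),bot.read_moment().round(3),bot.read_clock())
bot.wait(.3)
print(np.mean([bot.read_moment() for _ in range(8)],0).round(3),bot.read_joint_positions().round(3),bot.read_gripper_width(),bot.read_clock())
im=bot.camera("wrist"); cv2.imwrite("pics/turnw.png",im[:,:,::-1])
for c,(r0,r1,c0_,c1) in {"scene":(170,270,350,470),"side":(110,180,160,250)}.items():
    im=bot.camera(c); cv2.imwrite(f"pics/turn_{c}.png",cv2.resize(im[r0:r1,c0_:c1,::-1],None,fx=6,fy=6,interpolation=cv2.INTER_CUBIC))
```

```text
0.7 0.7 [0.5796 0.199  0.1014] [-1.3 -0.   9.3] [-0.126  0.342  0.119] 23.1583
0.9 0.9 [0.5796 0.199  0.1015] [-0.9 -0.9  9.8] [-0.079  0.426  0.002] 23.5083
1.1 1.1 [0.5795 0.199  0.1015] [-2.5 -0.1 11. ] [-0.117  0.469  0.   ] 23.8583
1.3 1.3 [0.5794 0.1992 0.1015] [-1.6  1.  10.8] [-0.043  0.386  0.074] 24.2083
1.5 1.5 [0.5794 0.1992 0.1015] [-1.9  0.6  9.3] [0.01  0.467 0.018] 24.5583
1.65 1.65 [0.5794 0.1993 0.1015] [-2.4 -0.5 10.3] [0.044 0.455 0.034] 24.8583
1.72 1.72 [0.5794 0.1993 0.1015] [-0.9  1.   9.4] [0.021 0.454 0.044] 25.1083
1.76 1.76 [0.5794 0.1993 0.1015] [-2.5 -0.1  9.3] [0.018 0.486 0.067] 25.3583
[0.039 0.43  0.099] [ 0.211  0.548 -0.196  0.826  0.001  0.279] 0.10252351856793601 25.6583
```

View pics/turnw.png

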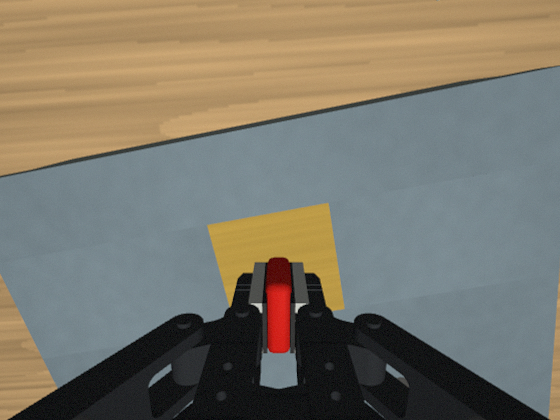

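View pics/turn_scene.png

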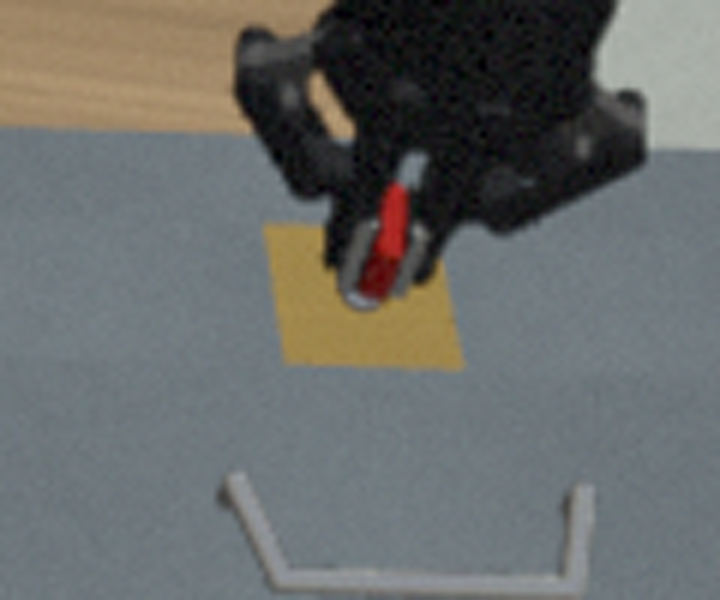

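View pics/turn_side.png

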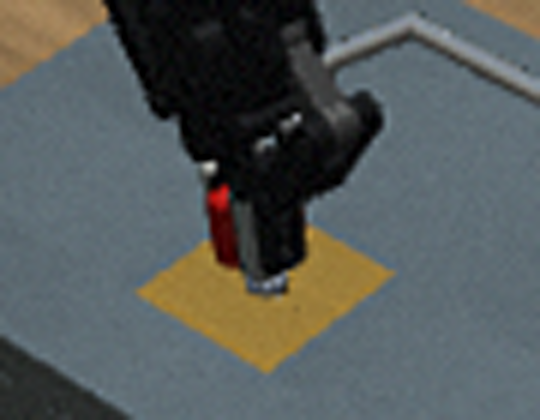

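Run:
```python
from ins import *
for t in (1.78,1.80):
    bot.move_linear(P(0,.1003),speed=.02,rotation=quat(.12+np.pi-t)); bot.wait(.2)
    print(t,np.mean([bot.read_moment() for _ in range(8)],0).round(3),np.mean([bot.read_ft_force() for _ in range(4)],0).round(2),bot.read_position().round(4))
im=bot.camera("wrist"); cv2.imwrite("pics/turnw2.png",cv2.resize(im[190:390,210:350,::-1],None,fx=3,fy=3,interpolation=cv2.INTER_NEAREST))
im=bot.camera("scene"); cv2.imwrite("pics/end.png",im[:,:,::-1])
print(bot.read_clock())
```

```text
1.78 [-0.013  0.45   0.093] [-2.01 -0.51 10.34] [0.5794 0.1993 0.1015]
1.8 [-0.034  0.461  0.062] [-2.45  0.29 10.43] [0.5794 0.1993 0.1015]
26.8083
```

View pics/turnw2.png

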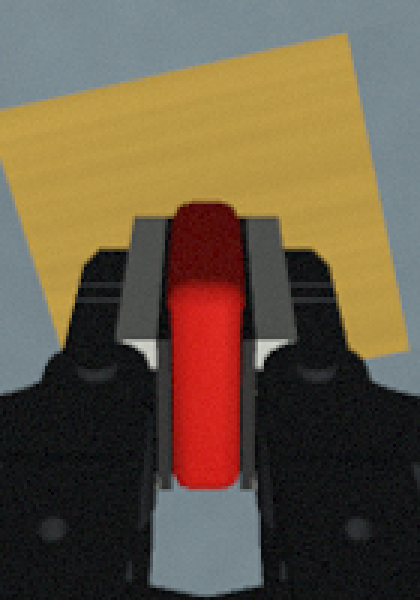

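View pics/end.png

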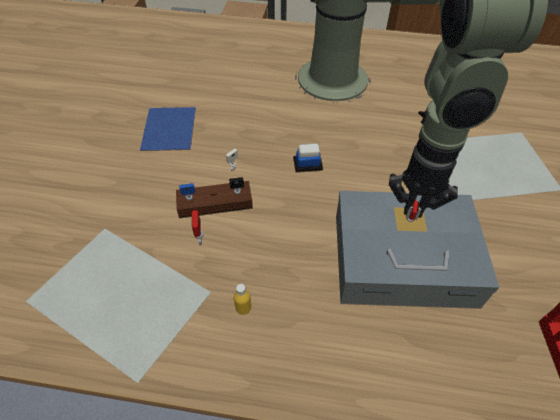

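Run:
```python
from h import *
print(bot.read_clock(),bot.read_gripper_width()); bot.close_job()
```

```text
26.8083 0.1026082213537899
the job is handed in; nothing more can be done
```

I slid the red key out of the stand's middle slot and worked it past both pins with about ±1 mm of side-to-side movement. It is seated in the lock and turned clockwise. I handed the job in at 26.8 s, still gripping the key and pressing down with about 10 N.

**Seating:** The tool stopped at z = 0.1015 m, where 0.1012 m was expected with the collar on the plate. It went no lower when I pushed with about 13 N and wiggled it. The side and scene pictures show the collar on the brass plate.

**Turn:** The gripper has turned 1.80 rad, which should put the barrel at about 1.65 rad once the 0.15 rad of play is taken off. I could not read the barrel angle directly. The wrist moment of about 0.06–0.1 N m fits the lock's spring, but that reading is noisy. The wrist picture shows the key straight in the grip, with no slip.

**Everything else:** In the last scene picture the blue and black keys, the stamp, the glue bottle and the two decoy keys (the larger red one and the white one) are where they started. No check failed.

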